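# Find the rocking tub lid on the food stall and press it home

## Task

One of the four tubs in the tray has a lid that is not on properly. Press lightly near the edge of the lids, one after another, until you find the one that rocks, then press that lid in the middle until it is fully home and sits firm. Do not press hard on lids that sit firm, lift nothing, and leave the jar, the loaf and the can where they are.

Things in the scene. Friction and masses are not known exactly. Their poses are not given: they have to be found in the camera images.
- tray: White card tray with an orange inside, 256 x 256 mm, walls 42 mm high, fixed to the table, turned by up to 0.35 rad. Origin under its centre, on the table. Its four compartments each hold one tub; the tub centres lie at (+-61, +-61) mm along the tray's x (away from the robot) and y (left).
- lid_1: Lid 1 (near row, left) of four identical round white lids, each on its own tub. Flat top panel 92 mm across, 6 mm above the 103 mm rim around it. Origin on the centre line 21.5 mm below the flat top; z: the lid's normal, up. All four tops start level, 78 mm above the table; any of them may be the loose one. A firm lid is damaged by more than 14 N; 3 to 5 N is enough to feel.
- lid_2: Lid 2 (near row, right), same shape, origin and axes as lid 1. Every top panel, firm or loose, is springy: it gives 1 mm per 4 N and comes back. A firm lid does no more than that wherever it is pressed.
- lid_3: Lid 3 (far row, left), same as lid 1. Whichever lid is loose also tips, up to 0.1 rad in any direction, when pressed near its edge: 3 N pressed 36 mm off centre tips it fully, the spot sinking 3.5 mm more than on a firm lid; let go, it comes level again. Pressing at the edge alone does not bring it home.
- lid_4: Lid 4 (far row, right), same as lid 1. Whichever lid is loose, pressed in the middle, starts to go down at 12 N and is fully home, 5 mm lower and firm, at 16 N; its springy top gives another 4 mm meanwhile. It then stays down, a little lower than the other three.
- jar: Bystander: amber glass jar, 60 mm across, 85 mm high, loose beside the tray. Origin under its centre.
- loaf: Bystander: round brown loaf, 136 mm across, 64 mm high, loose beside the tray. Origin under its centre.
- can: Bystander: small can, 52 mm across, 70 mm high, loose beyond the tray. Origin under its centre.

How it is judged (in metres and radians):
On the way, in this order (a step that is already met when the one before it is completed fails the run):
1. a lid tips under a press near its edge (more than 0.04 rad): the loose one is found (angle between any of lid_1, lid_2, lid_3, lid_4's own z axis and vertical above 0.04 rad), for 0.05 s.
2. the loose lid is home: at least 4 mm lower than at the start, and level (height (world z) of any of lid_1, lid_2, lid_3, lid_4 below 0.0525 m and angle between each of lid_1, lid_2, lid_3, lid_4's own z axis and vertical below 0.03 rad), for 0.2 s.
At the end, for the whole second after the job is handed in: The loose lid sits at least 4 mm lower than at the start (5 mm is fully home); all four lids are level within 0.03 rad, none raised by 3 mm, all at rest; jar, loaf and can within 15 mm of where they stood (all of step 2 and height (world z) of each of lid_1, lid_2, lid_3, lid_4 below 0.0595 m and linear speed of each of lid_1, lid_2, lid_3, lid_4 below 0.01 m/s and distance of each of jar, loaf, can from where it was at the start of the episode below 0.015 m); the robot touches nothing.
It fails at once if a lid that sits firm is pressed with more than 14 N (it neither tips by 0.03 rad nor has gone down by 1 mm) ((contact force between the fingers and lid_1 above 14 N and angle between lid_1's own z axis and vertical below 0.03 rad and height (world z) of lid_1 above 0.0555 m) or (contact force between the fingers and lid_2 above 14 N and angle between lid_2's own z axis and vertical below 0.03 rad and height (world z) of lid_2 above 0.0555 m) or (contact force between the fingers and lid_3 above 14 N and angle between lid_3's own z axis and vertical below 0.03 rad and height (world z) of lid_3 above 0.0555 m) or (contact force between the fingers and lid_4 above 14 N and angle between lid_4's own z axis and vertical below 0.03 rad and height (world z) of lid_4 above 0.0555 m)).
It fails at once if a lid is lifted by more than 6 mm (height (world z) of any of lid_1, lid_2, lid_3, lid_4 above 0.0625 m).
It fails at once if the jar, the loaf or the can is lifted by more than 10 mm, or moved by more than 20 mm (height (world z) of any of jar, loaf, can above 0.01 m or distance of any of jar, loaf, can from where it was at the start of the episode above 0.02 m).
It also fails if it takes over 51 s, if anything falls off the work surface, if the arm or the gripper's body presses on something with over 40 N, if the wrist force passes 120 N, or if a joint passes its speed limit or range.

## Robot

A 7-joint arm with a two-finger parallel gripper is mounted at the origin on the work surface. World frame = base frame: x ahead of the robot, y to its left, z up, the work surface at z = 0. Lengths are in mm, angles in rad, forces in N, time in s.
With the tool pointing down it reaches from about 400 to 875 mm from the base axis. Payload 4.4 kg.
Tool frame: the origin (TCP) lies at the very end of the fingers, on their centre line; the grasp point (between the pads) lies 19 mm behind it; z points along the fingers, x is the direction in which the jaws open and shut, and the axes are right-handed (so a half turn about z gives the same grasp; the last joint's range is limited). The gripper opens to 85 mm and grips with 20 to 120 N. Pads are 22 mm wide; open, the fingers measure 114 mm over their backs; the gripper's body (76 mm by 85 mm) begins 54 mm behind the grasp point. The pads swing forward as they close: fully open they stand 13 mm farther back than shut.
Start: joints at [1.2, 0.628, 0.038, 1.517, -0.027, 0.996, -0.02], TCP at [195.094, -620.045, 231.313] pointing down, gripper open.
Joint ranges: [-3.06, 3.06], [-0.37, 2.12], [-1.25, 1.32], [0.18, 2.47], [-1.1, 4.24], [0.23, 1.98], [-2.94, 2.94]. Speed limits (rad/s): [2.57, 2.57, 3.14, 3.14, 3.14, 3.14, 3.14].

## Interface

Orientations are given as [roll, pitch, yaw] about the fixed x, y, z axes, in that order (R = Rz(yaw) Ry(pitch) Rx(roll)).
In Python, from cell import telemetry, get_image, get_calibration, ctrl gives the robot as it stands. The module is installed in compiled form; this text tells all that it offers.
- The arm moves only by the tool arm_command, never from a script. Its arguments are lists of equal length, an entry for each row: "rot": the turn, a rotation vector about the world's x, y, z in degrees, a list of three; "slide": the shift along the world's x, y, z in mm, a list of three; "gripper": the finger opening in mm, from 0 to 85.4. A call has 1 to 5 rows; each row shifts and turns the pose as measured when the row begins; what a row does not reach is not made up. A row lasts 1/12 s, in which the tool goes at most 41.7 mm and 7.16 degrees, less where a joint would pass 70% of its speed; a pose out of reach is approached as far as the arm can. A call with a gripper value outside its range is refused whole. The fingers move at their own pace and stop on an object; the grip force is fixed at half the most. Time passes only in rows, so rows that do not move let the fingers close. It gives the time, the measured TCP pose, the force and the opening at its end, in the units of the state.
- telemetry.read_state(): the state, without advancing time (a new reading comes with each control period).
- get_image(name): name is "scene" or "top" or "wrist"; returns (picture, depth): 400x640x3 uint8, red, green, blue; 400x640 float32, mm along the optical axis (not along the pixel's ray), 0 where there is no reading.
- get_calibration(name): a dict with "fx", "fy", "cx", "cy" (pixels), "xyz" and "attitude" of the camera in the world. Camera axes: x right, y up, looking along -z (the intrinsics and any distortion apply to the point x, -y, -z); pixel columns grow to the right and rows downward; lengths in mm; the calibration is good to about 2 mm. A picture is of the moment at which its call begins: read the wrist's pose just before it. get_calibration takes no time and is no camera call; for the wrist camera it gives the pose at the moment of the call.
- ctrl.finish_job(): hands the job in, once; it reports no verdict.
The state is a dict: "clock": time; "qpos": joint angles; "qd": joint speeds; "tau": joint torques, N m; "eef_pos": TCP position; "tool_rot": TCP orientation; "force": force on the tool from outside, world axes, zero at the start; "torque": the same for the moment, N m; "width": finger opening in mm.
Only numpy, scipy, OpenCV 4.12 (cv2) and the standard library are available. Lean on these libraries where they do the work, as an engineer would, in place of code of your own. Each camera call takes 0.05 s, during which the arm holds its last target.

## Working session

There is one attempt and no reset: what is moved stays moved. The work goes in short steps, Python scripts to look and compute and a tool call to move; the robot and the scene stay as the last step left them, time stands still between calls to the robot, and variables do not carry over. Pictures are saved under pics/ and viewed, and the job is handed in when it is done.

Besides the shell and the picture viewer there is one more tool, called after "Emit:" by a JSON object that holds its "name" and its "arguments". arm_command: Moves the arm, as the interface text tells. Its arguments: {"type":"object","properties":{"rot":{"type":"array"},"slide":{"type":"array"},"gripper":{"type":"array"}},"required":["rot","slide","gripper"]}

```bash
mkdir -p pics; python3 - <<'E'
from cell import telemetry, get_image, get_calibration
import cv2
s=telemetry.read_state()
print({k:s[k] for k in ('clock','eef_pos','tool_rot','force','width')})
for n in ('top','scene'):
    p,d=get_image(n); cv2.imwrite(f'pics/{n}1.png',p[:,:,::-1]); 
    import numpy as np; np.save(f'{n}_d.npy',d); np.save(f'{n}_p.npy',p); print(n,get_calibration(n))
E
```

```text
{'clock': 0.0, 'eef_pos': array([ 194.91432024, -619.42719216,  230.37493591]), 'tool_rot': array([-3.14158578e+00,  1.92164023e-03, -1.26602544e+00]), 'force': array([-0.45442479, -0.55309352, -0.46161006]), 'width': 85.19454308020586}
top {'fx': 373.14922060257703, 'fy': 373.14922060257703, 'cx': 317.64649341352816, 'cy': 197.0534938409837, 'xyz': array([ 517.55773176,   59.59125602, 1086.6336414 ]), 'attitude': array([ 0.10534009, -0.02052132, -1.59685661])}
scene {'fx': 513.6804656347341, 'fy': 513.6804656347341, 'cx': 323.70580553477487, 'cy': 206.91395424267822, 'xyz': array([1206.42051804, -239.58725648, 1116.54883554]), 'attitude': array([ 0.55994225, -0.01172273,  1.12011067])}
```

View pics/top1.png

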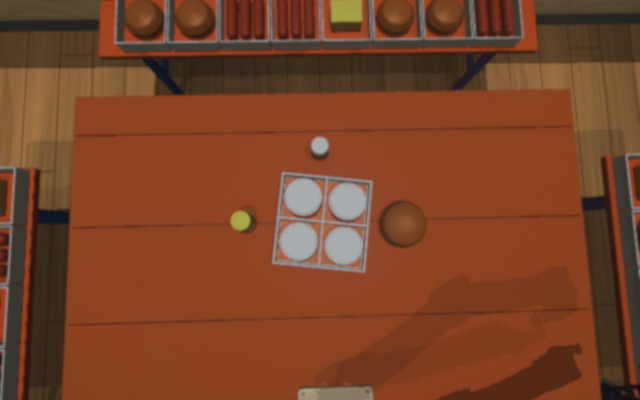

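View pics/scene1.png

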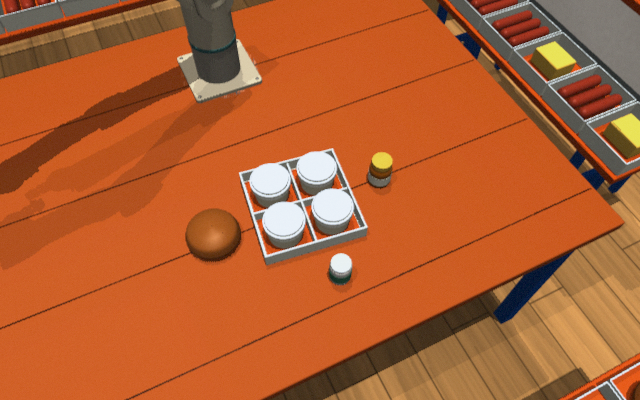

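The top view shows the lids at about (303,197), (348,201), (298,241) and (344,244). The jar is at (241,221), the loaf at (403,224) and the can at (320,147). Next I'll measure the lid centres.

```bash
cat > h.py <<'E'
import numpy as np, cv2
from scipy.spatial.transform import Rotation as R
def ray(c,u,v,z):
    d=np.array([(u-c['cx'])/c['fx'],-(v-c['cy'])/c['fy'],-1.])
    w=R.from_euler('xyz',c['attitude']).apply(d); o=np.array(c['xyz'])
    return o+w*(z-o[2])/w[2]
def lids(p,k=11):
    h=cv2.cvtColor(p,cv2.COLOR_RGB2HSV); m=((h[...,1]<60)&(h[...,2]>130)).astype(np.uint8)
    m=cv2.morphologyEx(m,cv2.MORPH_OPEN,cv2.getStructuringElement(cv2.MORPH_ELLIPSE,(k,k)))
    cs,_=cv2.findContours(m,cv2.RETR_EXTERNAL,cv2.CHAIN_APPROX_NONE); return cs
E
python3 - <<'E'
from h import *; from cell import get_calibration
for n,k in (('top',13),('scene',15)):
    p=np.load(n+'_p.npy'); d=np.load(n+'_d.npy'); c=get_calibration(n)
    for q in lids(p,k):
        a=cv2.contourArea(q)
        if a<100: continue
        (u,v),ax,_=cv2.fitEllipse(q); 
        dd=d[int(v),int(u)]
        w=R.from_euler('xyz',c['attitude']).apply(np.array([(u-c['cx'])/c['fx'],-(v-c['cy'])/c['fy'],-1.])*dd)+c['xyz']
        print(n,round(u,1),round(v,1),a,np.round(ax,1),ray(c,u,v,75).round(1),'depth',w.round(1))
    # depth-based: points in z 74..84
    vv,uu=np.mgrid[0:400,0:640]
    P=R.from_euler('xyz',c['attitude']).apply((np.stack([(uu-c['cx'])/c['fx'],-(vv-c['cy'])/c['fy'],-np.ones_like(d)],-1)*d[...,None]).reshape(-1,3))+c['xyz']
    m=((abs(P[:,2]-77)<9)&(abs(P[:,0]-550)<250)&(abs(P[:,1]-50)<300)).reshape(400,640).astype(np.uint8)
    N,L,S,C=cv2.connectedComponentsWithStats(m,connectivity=4)
    for i in range(1,N):
        if S[i,4]>150: 
            Q=P[(L==i).ravel()]; print('  comp',S[i,4],C[i].round(1),((Q.max(0)+Q.min(0))/2).round(1),np.median(Q,0).round(1))
E
```

```text
top 343.3 245.6 1102.0 [37.3 37.7] [490.9 -29.7  75. ] depth [491.  -29.3  78.9]
top 298.2 241.3 1105.5 [37.3 37.8] [505.6  91.4  75. ] depth [505.6  91.3  77. ]
top 347.4 200.9 1051.5 [36.1 37.2] [611.5 -44.7  75. ] depth [611.1 -44.3  79.1]
top 302.8 196.6 1052.5 [36.6 36.7] [626.1  76.4  75. ] depth [625.8  76.3  77.7]
top 319.4 144.9 195.5 [15.6 16.1] [769.   27.4  75. ] depth [770.7  27.2  68.4]
  comp 177 [319.1 145.4] [769.3  28.3  71.7] [768.9  28.5  70.1]
  comp 1083 [302.7 196.9] [625.9  77.1  75.7] [624.9  76.6  77.1]
  comp 1076 [347.  201.3] [611.8 -44.4  76.8] [610.3 -43.4  77.4]
  comp 223 [240.2 220.5] [565.1 246.1  78.7] [563.9 245.5  84. ]
  comp 1129 [298.2 241.6] [505.3  90.8  75.7] [504.8  91.5  77.5]
  comp 1115 [342.9 245.9] [491.1 -29.3  75.6] [490.2 -28.2  77.4]
scene 340.8 263.2 311.5 [19. 21.] [774.4  25.7  75. ] depth [771.8  27.3  68.9]
scene 283.5 220.0 1277.5 [37.7 43.3] [616.1 -45.5  75. ] depth [617.  -45.8  76.6]
scene 332.1 206.2 1198.0 [36.  42.4] [630.7  75.   75. ] depth [632.9  73.8  78.9]
scene 270.0 179.4 1063.0 [32.5 41.9] [494.8 -29.1  75. ] depth [495.3 -29.3  75.7]
scene 316.3 167.5 1042.5 [32.9 40.5] [510.8  89.9  75. ] depth [513.7  88.6  79.2]
scene 203.0 88.1 317.0 [15.9 25.9] [127.7 -78.1  75. ] depth [ 59.8 -67.9   9.4]
scene 246.9 74.6 365.5 [20.6 23.9] [130.1  51.9  75. ] depth [63.6 69.9 10.7]
  comp 1043 [316.  167.1] [507.2  91.4  76. ] [510.9  88.8  77.7]
  comp 212 [380.6 162.6] [566.3 242.7  77.4] [571.6 240.9  83.7]
  comp 1112 [269.5 179.7] [491.7 -29.7  76.3] [496.7 -31.2  77.8]
  comp 1208 [332. 206.] [627.2  76.8  76.7] [631.6  73.9  78. ]
  comp 1276 [283.3 219.8] [611.9 -44.8  76.3] [616.9 -46.1  77.9]
  comp 288 [340.5 262.4] [770.1  26.6  73.8] [770.3  26.9  70.8]
```

Emit:
{"name": "arm_command", "arguments": {"rot": [[0, 0, 4], [0, 0, 4], [0, 0, 4], [0, 0, 4], [0, 0, 4]], "slide": [[17, 36, 0], [17, 36, 0], [17, 36, 0], [17, 36, 0], [17, 36, 0]], "gripper": [0, 0, 0, 0, 0]}}

```text
clock: 0.52
eef_pos: [273.1, -440.9, 227.1]
tool_rot: [3.134, 0.0, -0.919]
force: [0.5, -0.5, -0.5]
width: 25.8
```

Emit:
{"name": "arm_command", "arguments": {"rot": [[0, 0, 4], [0, 0, 4], [0, 0, 4], [0, 0, 4], [0, 0, 4]], "slide": [[17, 36, 0], [17, 36, 0], [17, 36, 0], [17, 36, 0], [17, 36, 0]], "gripper": [0, 0, 0, 0, 0]}}

```text
clock: 0.93
eef_pos: [359.0, -251.1, 226.4]
tool_rot: [3.134, 0.002, -0.554]
force: [1.0, 0.2, -0.2]
width: -0.2
```

Emit:
{"name": "arm_command", "arguments": {"rot": [[0, 0, 4], [0, 0, 4], [0, 0, 4], [0, 0, 4], [0, 0, 4]], "slide": [[20, 34, 0], [20, 34, 0], [20, 34, 0], [20, 34, 0], [20, 34, 0]], "gripper": [0, 0, 0, 0, 0]}}

```text
clock: 1.35
eef_pos: [459.7, -71.6, 226.4]
tool_rot: [3.133, 0.003, -0.188]
force: [0.8, -0.6, -0.2]
width: 0.0
```

Emit:
{"name": "arm_command", "arguments": {"rot": [[0.5, 0, 4], [0, 0, 0], [0, 0, 0], [0, 0, 0], [0, 0, 0]], "slide": [[12, 26, -30], [12, 26, -30], [11, 25, -30], [0, 0, -30], [0, 0, 0]], "gripper": [0, 0, 0, 0, 0]}}

```text
clock: 1.77
eef_pos: [501.8, 18.4, 106.4]
tool_rot: [-3.134, -0.008, -0.097]
force: [-0.7, -0.7, 0.1]
width: 0.1
```

Emit:
{"name": "arm_command", "arguments": {"rot": [[-0.4, 0.4, -1], [0, 0, 0], [0, 0, 0]], "slide": [[-6.5, -12, -10], [0, 0, -5], [0, 0, 0]], "gripper": [0, 0, 0]}}

```text
clock: 2.02
eef_pos: [494.9, 7.2, 91.2]
tool_rot: [-3.141, 0.001, -0.113]
force: [-0.0, 0.9, -0.3]
width: 0.0
```

Emit:
{"name": "arm_command", "arguments": {"rot": [[0, 0, 0], [0, 0, 0], [0, 0, 0], [0, 0, 0]], "slide": [[0, 0, -4], [0, 0, -4], [0, 0, -2], [0, 0, -1]], "gripper": [0, 0, 0, 0]}}

```text
clock: 2.35
eef_pos: [497.7, 5.9, 83.4]
tool_rot: [-3.14, -0.007, -0.115]
force: [0.1, 0.2, -0.2]
width: -0.2
```

Emit:
{"name": "arm_command", "arguments": {"rot": [[0, 0, 0], [0, 0, 0]], "slide": [[-2, 0, -2], [0, 0, -2]], "gripper": [0, 0]}}

```text
clock: 2.52
eef_pos: [496.5, 5.8, 80.1]
tool_rot: [-3.14, -0.009, -0.116]
force: [-0.4, 0.4, -0.5]
width: 0.1
```

Emit:
{"name": "arm_command", "arguments": {"rot": [[0, 0, 0]], "slide": [[0, 0, -2]], "gripper": [0]}}

```text
clock: 2.6
eef_pos: [496.7, 5.8, 78.1]
tool_rot: [-3.14, -0.009, -0.116]
force: [1.0, -0.6, -0.0]
width: -0.4
```

Emit:
{"name": "arm_command", "arguments": {"rot": [[0, 0, 0]], "slide": [[0, 0, -1]], "gripper": [0]}}

```text
clock: 2.68
eef_pos: [496.6, 5.9, 77.0]
tool_rot: [-3.14, -0.009, -0.116]
force: [-0.7, -0.4, 2.7]
width: -0.1
```

Emit:
{"name": "arm_command", "arguments": {"rot": [[0, 0, 0]], "slide": [[0, 0, -1]], "gripper": [0]}}

```text
clock: 2.77
eef_pos: [496.7, 5.9, 76.1]
tool_rot: [-3.14, -0.01, -0.116]
force: [-1.4, -0.5, 4.3]
width: -0.0
```

Emit:
{"name": "arm_command", "arguments": {"rot": [[0, 0, 0]], "slide": [[0, 0, -0.7]], "gripper": [0]}}

```text
clock: 2.85
eef_pos: [496.7, 5.9, 75.7]
tool_rot: [-3.14, -0.01, -0.116]
force: [-1.5, 0.3, 6.8]
width: -0.1
```

```bash
python3 -c "
from cell import telemetry
for i in range(3):
  s=telemetry.read_state();print(s['clock'],s['force'],s['eef_pos'])"
```

```text
2.85 [-1.4997816   0.28370611  6.75594683] [496.68552549   5.92166074  75.65179193]
2.85 [-1.4997816   0.28370611  6.75594683] [496.68552549   5.92166074  75.65179193]
2.85 [-1.4997816   0.28370611  6.75594683] [496.68552549   5.92166074  75.65179193]
```

Lid 2 gives about 4 N/mm and reaches 6.8 N after sinking under 2 mm, so it is firm. Next is lid 4.

Emit:
{"name": "arm_command", "arguments": {"rot": [[0, 0, 0], [0, 0, 0], [0, 0, 0], [0, 0, 0], [0, 0, 0]], "slide": [[0, 0, 10], [30, -4, 5], [30, -4, 0], [30, -4, 0], [20, -2, 0]], "gripper": [0, 0, 0, 0, 0]}}

```text
clock: 3.27
eef_pos: [603.3, -8.0, 93.5]
tool_rot: [3.141, -0.001, -0.112]
force: [0.8, 0.9, 0.0]
width: -0.0
```

Emit:
{"name": "arm_command", "arguments": {"rot": [[0, 0, 0], [0, 0, 0]], "slide": [[0, 0, 0], [0, 0, 0]], "gripper": [0, 0]}}

```text
clock: 3.43
eef_pos: [608.4, -8.7, 94.5]
tool_rot: [-3.141, -0.006, -0.114]
force: [-0.7, -0.5, 0.8]
width: -0.0
```

Emit:
{"name": "arm_command", "arguments": {"rot": [[0, 0, 0], [0, 0, 0], [0, 0, 0], [0, 0, 0]], "slide": [[6, 0, -6], [0, 0, -5], [0, 0, -2], [0, 0, 0]], "gripper": [0, 0, 0, 0]}}

```text
clock: 3.77
eef_pos: [611.7, -8.3, 80.4]
tool_rot: [-3.141, -0.003, -0.113]
force: [-0.2, 0.5, 0.3]
width: -0.4
```

Emit:
{"name": "arm_command", "arguments": {"rot": [[0, 0, 0], [0, 0, 0]], "slide": [[3, 0, -2], [0, 0, -1.5]], "gripper": [0, 0]}}

```text
clock: 3.93
eef_pos: [613.8, -8.1, 76.6]
tool_rot: [-3.141, -0.002, -0.112]
force: [2.1, 0.4, 3.8]
width: -0.2
```

Emit:
{"name": "arm_command", "arguments": {"rot": [[0, 0, 0]], "slide": [[0, 0, -1]], "gripper": [0]}}

```text
clock: 4.02
eef_pos: [614.0, -8.1, 76.0]
tool_rot: [3.142, -0.002, -0.112]
force: [-1.9, -0.3, 6.0]
width: -0.1
```

Lid 4 is also firm, with 6.0 N at z 76.0. Next is lid 3.

Emit:
{"name": "arm_command", "arguments": {"rot": [[0, 0, 0], [0, 0, 0], [0, 0, 0], [0, 0, 0], [0, 0, 0]], "slide": [[0, 0, 12], [4, 25, 0], [4, 23, 0], [0, 0, 0], [0, 0, 0]], "gripper": [0, 0, 0, 0, 0]}}

```text
clock: 4.43
eef_pos: [622.0, 39.5, 91.3]
tool_rot: [3.14, -0.002, -0.115]
force: [0.0, 0.4, -0.4]
width: -0.3
```

Emit:
{"name": "arm_command", "arguments": {"rot": [[0, 0, 0], [0, 0, 0], [0, 0, 0], [0, 0, 0]], "slide": [[0, 1, -6], [0, 0, -5], [0, 0, 0], [0, 0, -1]], "gripper": [0, 0, 0, 0]}}

```text
clock: 4.77
eef_pos: [621.6, 38.4, 79.2]
tool_rot: [3.139, -0.003, -0.117]
force: [0.5, 0.2, -0.3]
width: 0.2
```

Emit:
{"name": "arm_command", "arguments": {"rot": [[0, 0, 0]], "slide": [[0, 0, -1.5]], "gripper": [0]}}

```text
clock: 4.85
eef_pos: [621.3, 37.4, 77.3]
tool_rot: [3.139, -0.002, -0.118]
force: [0.1, 0.7, 1.1]
width: 0.4
```

Emit:
{"name": "arm_command", "arguments": {"rot": [[0, 0, 0]], "slide": [[0, 0, -1.3]], "gripper": [0]}}

```text
clock: 4.93
eef_pos: [621.4, 37.4, 76.1]
tool_rot: [3.139, -0.002, -0.118]
force: [-0.9, 1.9, 5.4]
width: 0.2
```

Emit:
{"name": "arm_command", "arguments": {"rot": [[0, 0, 0]], "slide": [[0, 0, -0.5]], "gripper": [0]}}

```text
clock: 5.02
eef_pos: [621.4, 37.4, 75.9]
tool_rot: [3.139, -0.002, -0.119]
force: [-1.9, 0.9, 7.1]
width: -0.1
```

Lid 3 is firm as well, with 7.1 N at z 75.9. That leaves lid 1, which I'll also check by touch.

Emit:
{"name": "arm_command", "arguments": {"rot": [[0, 0, 0], [0, 0, 0], [0, 0, 0], [0, 0, 0], [0, 0, 0]], "slide": [[0, 0, 12], [-32, 5, 3], [-32, 5, 0], [-32, 5, 0], [-18, 3, 0]], "gripper": [0, 0, 0, 0, 0]}}

```text
clock: 5.43
eef_pos: [510.2, 52.9, 93.9]
tool_rot: [3.141, -0.012, -0.125]
force: [-1.1, 1.0, -0.4]
width: 0.4
```

Emit:
{"name": "arm_command", "arguments": {"rot": [[0, 0, 0], [0, 0, 0]], "slide": [[0, 0, 0], [0, 0, 0]], "gripper": [0, 0]}}

```text
clock: 5.6
eef_pos: [506.0, 52.8, 95.4]
tool_rot: [3.139, -0.009, -0.123]
force: [-0.2, 0.8, 0.6]
width: -0.1
```

Emit:
{"name": "arm_command", "arguments": {"rot": [[0, 0, 0], [0, 0, 0], [0, 0, 0], [0, 0, 0], [0, 0, 0]], "slide": [[-3, 2, -7], [-2, 0, -6], [0, 0, -2], [0, 0, 0], [0, 0, -1]], "gripper": [0, 0, 0, 0, 0]}}

```text
clock: 6.02
eef_pos: [506.1, 54.2, 78.5]
tool_rot: [3.14, -0.015, -0.125]
force: [-0.0, 0.1, -0.2]
width: 0.1
```

Emit:
{"name": "arm_command", "arguments": {"rot": [[0, 0, 0]], "slide": [[0, 0, -1.5]], "gripper": [0]}}

```text
clock: 6.1
eef_pos: [506.6, 54.0, 76.7]
tool_rot: [3.14, -0.015, -0.126]
force: [-0.5, -1.2, 2.8]
width: 0.0
```

Emit:
{"name": "arm_command", "arguments": {"rot": [[0, 0, 0]], "slide": [[0, 0, -1.3]], "gripper": [0]}}

```text
clock: 6.18
eef_pos: [506.6, 53.4, 75.1]
tool_rot: [3.139, -0.014, -0.126]
force: [-0.9, -1.7, 2.5]
width: -0.1
```

Emit:
{"name": "arm_command", "arguments": {"rot": [[0, 0, 0], [0, 0, 0]], "slide": [[0, 0, -1.3], [0, 0, -1]], "gripper": [0, 0]}}

```text
clock: 6.35
eef_pos: [506.9, 52.5, 72.8]
tool_rot: [3.138, -0.015, -0.127]
force: [-0.7, -0.2, 6.6]
width: -0.2
```

Emit:
{"name": "arm_command", "arguments": {"rot": [[0, 0, 0], [0, 0, 0]], "slide": [[0, 0, -0.7], [0, 0, 0]], "gripper": [0, 0]}}

```text
clock: 6.52
eef_pos: [507.3, 52.5, 72.8]
tool_rot: [3.138, -0.016, -0.128]
force: [-0.9, -0.6, 7.4]
width: 0.2
```

Lid 1 rocks: it sank about 4.7 mm by 7 N, with a soft stretch at 2.5 N. I'll lift and move to its centre.

Emit:
{"name": "arm_command", "arguments": {"rot": [[0, 0, 0], [0, 0.8, 0], [0, 0, 0], [0, 0, 0], [0, 0, 0]], "slide": [[0, 0, 12], [-1, 20, 5], [-1, 18, 0], [0, 0, 0], [0, 0, 0]], "gripper": [0, 0, 0, 0, 0]}}

```text
clock: 6.93
eef_pos: [506.1, 91.9, 90.4]
tool_rot: [3.138, -0.003, -0.129]
force: [0.2, -0.4, -0.2]
width: 0.1
```

Emit:
{"name": "arm_command", "arguments": {"rot": [[0.2, 0, 0], [0, 0, 0], [0, 0, 0], [0, 0, 0], [0, 0, 0]], "slide": [[0, 0, -6], [0, 0, -4], [0, 0, -1], [0, 0, 0], [0, 0, -1]], "gripper": [0, 0, 0, 0, 0]}}

```text
clock: 7.35
eef_pos: [506.2, 89.7, 76.5]
tool_rot: [3.142, -0.002, -0.132]
force: [-0.9, 1.7, 6.4]
width: -0.2
```

Emit:
{"name": "arm_command", "arguments": {"rot": [[0, 0, 0], [0, 0, 0]], "slide": [[0, 0, -1.5], [0, 0, -1]], "gripper": [0, 0]}}

```text
clock: 7.52
eef_pos: [506.4, 90.0, 74.8]
tool_rot: [-3.141, -0.003, -0.132]
force: [-1.4, 0.9, 10.7]
width: 0.0
```

Emit:
{"name": "arm_command", "arguments": {"rot": [[0, 0, 0], [0, 0, 0]], "slide": [[0, 0, -0.7], [0, 0, 0]], "gripper": [0, 0]}}

```text
clock: 7.68
eef_pos: [506.4, 90.0, 75.5]
tool_rot: [-3.141, -0.003, -0.133]
force: [-1.7, 0.4, 9.2]
width: 0.2
```

Emit:
{"name": "arm_command", "arguments": {"rot": [[0, 0, 0], [0, 0, 0]], "slide": [[0, 0, -0.7], [0, 0, 0]], "gripper": [0, 0]}}

```text
clock: 7.85
eef_pos: [506.3, 89.9, 76.2]
tool_rot: [-3.141, -0.004, -0.133]
force: [-1.4, 0.8, 6.1]
width: 0.2
```

Emit:
{"name": "arm_command", "arguments": {"rot": [[0, 0, 0], [0, 0, 0], [0, 0, 0]], "slide": [[0, 0, -1], [0, 0, -1], [0, 0, -1]], "gripper": [0, 0, 0]}}

```text
clock: 8.1
eef_pos: [506.3, 89.9, 75.2]
tool_rot: [-3.141, -0.005, -0.133]
force: [-2.3, 0.0, 10.5]
width: -0.1
```

Emit:
{"name": "arm_command", "arguments": {"rot": [[0, 0, 0], [0, 0, 0]], "slide": [[0, 0, -1], [0, 0, -1]], "gripper": [0, 0]}}

```text
clock: 8.27
eef_pos: [506.4, 90.0, 74.8]
tool_rot: [-3.14, -0.006, -0.134]
force: [-3.4, 0.4, 11.1]
width: 0.3
```

Emit:
{"name": "arm_command", "arguments": {"rot": [[0, 0, 0], [0, 0, 0]], "slide": [[0, 0, -1.3], [0, 0, -1.3]], "gripper": [0, 0]}}

```text
clock: 8.43
eef_pos: [506.4, 90.0, 74.1]
tool_rot: [-3.141, -0.007, -0.134]
force: [-1.7, 1.1, 11.3]
width: -0.4
```

Emit:
{"name": "arm_command", "arguments": {"rot": [[0, 0, 0], [0, 0, 0]], "slide": [[0, 0, -1.5], [0, 0, -1.5]], "gripper": [0, 0]}}

```text
clock: 8.6
eef_pos: [506.4, 90.0, 73.1]
tool_rot: [-3.141, -0.009, -0.134]
force: [-2.1, 1.0, 11.9]
width: -0.2
```

Emit:
{"name": "arm_command", "arguments": {"rot": [[0, 0, 0], [0, 0, 0], [0, 0, 0]], "slide": [[0, 0, -1.6], [0, 0, -1.6], [0, 0, -1.6]], "gripper": [0, 0, 0]}}

```text
clock: 8.85
eef_pos: [506.4, 90.0, 71.5]
tool_rot: [-3.141, -0.01, -0.134]
force: [-3.1, 2.0, 14.6]
width: 0.0
```

Emit:
{"name": "arm_command", "arguments": {"rot": [[0, 0, 0], [0, 0, 0], [0, 0, 0]], "slide": [[0, 0, -1.7], [0, 0, -1.7], [0, 0, -1.7]], "gripper": [0, 0, 0]}}

```text
clock: 9.1
eef_pos: [506.4, 90.0, 69.9]
tool_rot: [-3.141, -0.012, -0.135]
force: [-2.6, 0.6, 15.1]
width: -0.0
```

Emit:
{"name": "arm_command", "arguments": {"rot": [[0, 0, 0], [0, 0, 0], [0, 0, 0]], "slide": [[0, 0, -2], [0, 0, -2], [0, 0, -2]], "gripper": [0, 0, 0]}}

```text
clock: 9.35
eef_pos: [506.2, 90.1, 67.8]
tool_rot: [-3.141, -0.014, -0.135]
force: [-4.4, -0.2, 19.1]
width: -0.2
```

Emit:
{"name": "arm_command", "arguments": {"rot": [[0, 0, 0], [0, 0, 0], [0, 0, 0]], "slide": [[0, 0, -2], [0, 0, -2], [0, 0, -2]], "gripper": [0, 0, 0]}}

```text
clock: 9.6
eef_pos: [506.2, 90.1, 67.0]
tool_rot: [3.141, -0.017, -0.135]
force: [-5.6, 1.0, 23.0]
width: -0.1
```

The stiffness is back to the spring rate, so the lid is home. I'll lift off, then check firmness with a light edge press.

Emit:
{"name": "arm_command", "arguments": {"rot": [[0, 0, 0], [0, 0, 0], [0, 0.9, 0], [0, 0, 0], [0, 0, 0]], "slide": [[0, 0, 3], [0, 0, 8], [-1, -18, 6], [-1, -18, 0], [0, 0, 0]], "gripper": [0, 0, 0, 0, 0]}}

```text
clock: 10.02
eef_pos: [504.4, 53.2, 87.5]
tool_rot: [3.139, -0.004, -0.132]
force: [-0.4, -1.1, -0.9]
width: -0.2
```

Emit:
{"name": "arm_command", "arguments": {"rot": [[0, 0, 0], [0, 0, 0], [0, 0, 0], [0, 0, 0]], "slide": [[0, 0, -4], [0, 0, -3], [0, 0, 0], [0, 0, 0]], "gripper": [0, 0, 0, 0]}}

```text
clock: 10.35
eef_pos: [504.4, 54.1, 79.5]
tool_rot: [3.14, -0.004, -0.134]
force: [-0.1, 0.7, 0.7]
width: -0.1
```

Emit:
{"name": "arm_command", "arguments": {"rot": [[0, 0, 0], [0, 0, 0], [0, 0, 0], [0, 0, 0], [0, 0, 0]], "slide": [[0, 0, -1.5], [0, 0, -1.5], [0, 0, -1.5], [0, 0, -1], [0, 0, -1]], "gripper": [0, 0, 0, 0, 0]}}

```text
clock: 10.77
eef_pos: [504.1, 56.7, 71.8]
tool_rot: [3.14, -0.003, -0.13]
force: [-0.5, -1.1, 3.7]
width: -0.3
```

Emit:
{"name": "arm_command", "arguments": {"rot": [[0, 0, 0]], "slide": [[0, 0, -1]], "gripper": [0]}}

```text
clock: 10.85
eef_pos: [504.1, 56.7, 70.9]
tool_rot: [3.14, -0.003, -0.13]
force: [-0.1, 0.2, 6.7]
width: 0.1
```

Lid 1 is now firm, with first contact near 72.6 mm, about 5 mm lower than before. I'll retreat and look.

Emit:
{"name": "arm_command", "arguments": {"rot": [[0, 0, 0], [0, 0, 0], [0, 0, 0], [0, 0, 0], [0, 0, 0]], "slide": [[0, 0, 10], [0, 0, 30], [0, -10, 35], [0, -38, 10], [0, -38, 0]], "gripper": [0, 0, 0, 0, 0]}}

```text
clock: 11.27
eef_pos: [503.7, -20.7, 160.7]
tool_rot: [-3.138, -0.002, -0.112]
force: [0.2, 0.2, 0.1]
width: -0.1
```

Emit:
{"name": "arm_command", "arguments": {"rot": [[0, 0, 0], [0, 0, 0], [0, 0, 0], [0, 0, 0], [0, 0, 0]], "slide": [[0, -38, 10], [0, -38, 0], [0, -38, 0], [0, -38, 0], [0, -38, 0]], "gripper": [0, 0, 0, 0, 0]}}

```text
clock: 11.68
eef_pos: [504.4, -217.2, 178.0]
tool_rot: [-3.137, -0.011, -0.106]
force: [1.3, 0.3, -0.1]
width: -0.1
```

Emit:
{"name": "arm_command", "arguments": {"rot": [[0, 0, 0], [0, 0, 0], [0, 0, 0]], "slide": [[0, -20, 0], [0, 0, 0], [0, 0, 0]], "gripper": [0, 0, 0]}}

```text
clock: 11.93
eef_pos: [501.7, -250.6, 179.5]
tool_rot: [3.14, -0.013, -0.122]
force: [-0.0, 0.7, 0.6]
width: 0.1
```

```bash
python3 - <<'E'
from h import *; from cell import telemetry, get_image, get_calibration
ref=[(505.5,91),(491,-29.5),(626,76.5),(611.5,-44.5)]
for n in ('top','scene'):
    p,d=get_image(n); cv2.imwrite(f'pics/{n}2.png',p[:,:,::-1]); c=get_calibration(n)
    vv,uu=np.mgrid[0:400,0:640]
    def pts(d): return R.from_euler('xyz',c['attitude']).apply((np.stack([(uu-c['cx'])/c['fx'],-(vv-c['cy'])/c['fy'],-np.ones_like(d)],-1)*d[...,None]).reshape(-1,3))+c['xyz']
    for lab,dd in (('before',np.load(n+'_d.npy')),('after',d)):
        P=pts(dd)
        o=[]
        for x,y in ref:
            m=(np.hypot(P[:,0]-x,P[:,1]-y)<35)&(abs(P[:,2]-75)<15); Q=P[m]
            a=np.linalg.lstsq(np.c_[Q[:,:2]-[x,y],np.ones(len(Q))],Q[:,2],rcond=None)[0]; o.append((round(a[2],1),round(np.hypot(*a[:2]),3),len(Q)))
        for z0,z1,x,y in ((62,76,769,28),(80,90,564,245),(45,70,560,-190)):
            m=(P[:,2]>z0)&(P[:,2]<z1)&(np.hypot(P[:,0]-x,P[:,1]-y)<75); o.append(P[m].mean(0).round(1).tolist())
        print(n,lab,o)
s=telemetry.read_state(); print(s['eef_pos'],s['clock'],s['force'])
E
```

```text
top before [(np.float64(78.0), np.float64(0.007), 534), (np.float64(78.0), np.float64(0.014), 536), (np.float64(77.8), np.float64(0.009), 517), (np.float64(78.0), np.float64(0.007), 515), [768.5, 27.9, 69.5], [564.4, 245.7, 84.9], [546.6, -202.5, 55.9]]
top after [(np.float64(72.8), np.float64(0.012), 530), (np.float64(78.1), np.float64(0.008), 539), (np.float64(78.0), np.float64(0.006), 521), (np.float64(77.9), np.float64(0.008), 514), [768.2, 27.7, 69.7], [564.5, 245.7, 85.0], [546.6, -202.8, 56.0]]
scene before [(np.float64(78.2), np.float64(0.006), 497), (np.float64(78.4), np.float64(0.009), 515), (np.float64(78.6), np.float64(0.001), 562), (np.float64(78.7), np.float64(0.002), 593), [771.5, 26.3, 69.9], [567.2, 245.0, 85.1], [554.9, -206.4, 56.4]]
scene after [(np.float64(73.3), np.float64(0.015), 484), (np.float64(78.6), np.float64(0.004), 512), (np.float64(78.5), np.float64(0.003), 568), (np.float64(78.7), np.float64(0.002), 597), [771.2, 26.4, 70.1], [566.8, 244.8, 85.2], [555.3, -206.2, 56.4]]
[ 501.90171724 -249.12055564  179.46749524] 12.0333 [ 0.24803249 -0.58758812 -0.06869656]
```

View pics/scene2.png

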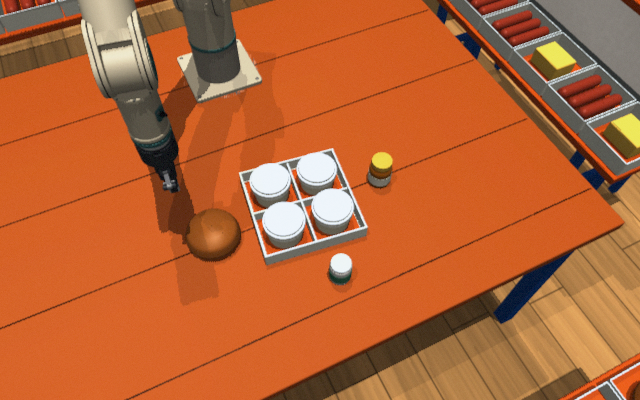

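The scene view shows lid 1 at about (316,172), slightly lower than the other three. The bystanders are unmoved and the arm is clear at (170,185). I'm handing in now.

```bash
python3 -c "
from cell import ctrl; print(ctrl.finish_job())"
```

```text
the job is handed in; nothing more can be done
None
```

Lid 1 (near row, left) was the loose one; I pressed it in the middle until it was home and handed the job in. No verdict was reported.

- **Finding it:** I pressed each lid lightly near its edge. Lids 2, 4 and 3 were firm, with at most about 7 N measured on each, a little over the 3–5 N you suggested. Lid 1 sank about 4.7 mm and showed the soft rocking stretch at 2.5 N.
- **Pressing it home:** it started to go down at about 11–12 N. I pressed on to about 23 N, where only the springy give of the top was left.
- **Last checks:**
  - A second light edge press on lid 1 was firm, with contact about 5 mm lower than before.
  - Depth images put its top at 72.8 mm from the top camera and 73.3 mm from the scene camera, down from 78.0 and 78.2 mm.
  - The plane fits gave lid 1 a tilt of 0.012–0.015 rad, within the 0.03 limit.
  - The other three lids are unchanged at about 78 mm.
  - The jar, loaf and can are within 0.5 mm of where they stood, and the arm is clear of everything.

No check failed. The two cameras differ by about 0.5 mm on lid 1's height, which is within calibration error.

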